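# Make up a mixed produce tray at the market stall

### The arm

A 6-joint arm with a two-finger parallel gripper is mounted at the origin on the work surface. World frame = base frame: x ahead of the robot, y to its left, z up, the work surface at z = 0. Lengths are in mm, angles in degrees, forces in N, time in s.
With the tool pointing down it reaches from about 425 to 950 mm from the base axis. Payload 14.7 kg.
Tool frame: the origin (TCP) lies on the front face of the gripper's body, between the roots of the fingers; the fingertips stand 73 mm ahead of it and the grasp point (between the pads) lies 54 mm ahead of it; y points along the fingers, z is the direction in which the jaws open and shut, and the axes are right-handed (so a half turn about y gives the same grasp; the last joint's range is limited). The gripper opens to 85 mm and grips with 20 to 120 N. Pads are 22 mm wide; open, the fingers measure 114 mm over their backs; the gripper's body (76 mm by 85 mm) begins 54 mm behind the grasp point. The pads swing forward as they close: fully open they stand 13 mm farther back than shut.
Start: joints at [63.277, 27.513, 91.461, -0, 61.026, -2.67], TCP at [264.902, 593.566, 303.897] pointing down, gripper open.
Joint ranges: [-157.49, 157.49], [-46.99, 117.5], [13.45, 153.17], [-89.5, 269.5], [5.16, 153.95], [-167.48, 167.48]. Speed limits (degrees/s): [108.29, 108.29, 136.94, 172.46, 172.46, 172.46].

### API

Orientations are given as a 3x3 rotation matrix whose columns are the frame's x, y, z axes.
In Python, from workcell import * gives the robot as it stands.
- The arm moves only by the tool drive_tool, never from a script. Its argument "plan" is a list of rows, each an object with "claw": the closure, from 0 (fully open) to 1 (shut); "offset": the shift along the tool's x, y, z in m, a list of three; "spin": the turn about the tool's y in rad. In form: [{"claw": claw, "offset": [x, y, z], "spin": spin}, ...]. A call has 1 to 8 rows; each row shifts and turns the commanded pose from where the row before left it, along the tool's axes as they then stand; what a row does not reach is not made up. A row lasts 1/10 s, in which the tool goes at most 50 mm and 8.59 degrees, less where a joint would pass 70% of its speed; a pose out of reach is approached as far as the arm can. A call is refused whole if a number of a shift passes 0.05 or a number of a turn 0.15, either way. A call with a gripper value outside its range is refused whole. The fingers move at their own pace and stop on an object; "newtons" is the grip in N (left out, the last holds). Time passes only in rows, so rows that do not move let the fingers close. It gives the time, the measured TCP pose, the force and the opening at its end, in the units of the state.
- observe(): the state, without advancing time (a new reading comes with each control period).
- snapshot(name): name is "scene" or "top" or "wrist"; returns the picture (420x560x3 uint8, blue, green, red); there is no depth.
- get_calibration(name): a dict with "fovy" (degrees; the focal length in pixels is half the picture's height over the tangent of half this angle, whatever the lens; pixels are square), "cx", "cy" (the principal point, pixels), "k1" (the pictures are not rectified: a ray, as slopes to the right and down, at radius r is drawn at 1 + k1 r^2 times it, then the intrinsics apply), "rvec" (rotation vector, rad) and "tvec" (3), from world to camera coordinates, as OpenCV has them. Camera axes: x right, y down, z forward; pixel columns grow to the right and rows downward; lengths in mm; the calibration is good to about 2 mm. A picture is of the moment at which its call begins: read the wrist's pose just before it. get_calibration takes no time and is no camera call; for the wrist camera it gives the pose at the moment of the call.
- hand_in(): hands the job in, once; it reports no verdict.
Trained networks look in the newest picture that a camera, given by its name, has taken for a name from the list of things; names that differ only in an ending like _2 or _b are one class to them, and where a whole thing is asked for, a point or a joint stands for the part that bears it (a point fixed in the world has none). Each returns a list of dicts, best first, with "score" (0 to 1); they miss things now and then, are a little off and sometimes report something else, mostly with a low value. They report only what shows in the picture. A call takes as long as a camera call. They do not tell look-alikes from the thing itself.
- find_in(camera, query): "xyz" ([x, y, z] in mm, in world coordinates, good to about 4 mm: the middle of the surface that is visible of it).
- silhouettes(camera, query): "mask" (420x560 bool, what is visible of it).
- mark_of(camera, query): "xyz" ([x, y, z] in mm, in world coordinates, good to about 4 mm: a listed point, or the origin of a listed thing).
The state is a dict: "t": time; "joints": joint angles; "joint_vel": joint speeds; "joint_efforts": joint torques, N m; "tcp_pos": TCP position; "tool_rot": TCP orientation; "ft_force": force on the tool from outside, world axes, zero at the start; "torque": the same for the moment, N m; "width": finger opening in mm.
Only numpy, scipy, OpenCV 4.12 (cv2) and the standard library are available. Lean on these libraries where they do the work, as an engineer would, in place of code of your own. Each camera call takes 0.05 s, during which the arm holds its last target.

### The job

Make up the mixed tray with the four sound pieces of produce on the counter: put the tomato, the lemon, the green pepper and the aubergine each in the middle of the liner of its own colour (red, yellow, green, purple), the same way up as it lies now. Set each one down gently rather than dropping it, and leave the spoiled tomato and the spoiled lemon, the ones with brown rotten patches, where they are.

Things in the scene. Friction and masses are not known exactly. Their poses are not given: they have to be found in the camera images.
- liner_red: Red paper square, 104 x 104 x 2 mm, fixed on the floor of one compartment of a fixed brown cardboard tray, which changes. Origin: centre of its underside; x, y along its sides, z up; its top is 7 mm above the counter. Compartment: 117 mm square inside, this liner in its middle, 5 mm walls reaching 30 mm above the counter; four in a 2 x 2 block, centres 122.5 mm apart. The tomato's place.
- liner_yellow: Yellow paper square, 104 x 104 x 2 mm, fixed on the floor of one compartment of a fixed brown cardboard tray, which changes. Origin: centre of its underside; x, y along its sides, z up; its top is 7 mm above the counter. Compartment: 117 mm square inside, this liner in its middle, 5 mm walls reaching 30 mm above the counter; four in a 2 x 2 block, centres 122.5 mm apart. The lemon's place.
- liner_green: Green paper square, 104 x 104 x 2 mm, fixed on the floor of one compartment of a fixed brown cardboard tray, which changes. Origin: centre of its underside; x, y along its sides, z up; its top is 7 mm above the counter. Compartment: 117 mm square inside, this liner in its middle, 5 mm walls reaching 30 mm above the counter; four in a 2 x 2 block, centres 122.5 mm apart. The bell pepper's place.
- liner_purple: Purple paper square, 104 x 104 x 2 mm, fixed on the floor of one compartment of a fixed brown cardboard tray, which changes. Origin: centre of its underside; x, y along its sides, z up; its top is 7 mm above the counter. Compartment: 117 mm square inside, this liner in its middle, 5 mm walls reaching 30 mm above the counter; four in a 2 x 2 block, centres 122.5 mm apart. The aubergine's place.
- tomato: Sound tomato, all red with a small green star of leaves on top; round, 60 mm across at 22 to 30 mm above its base, 48 mm high (stalk to 53 mm), about 110 g, rigid, stands on a flat base 36 mm across. Can be gripped at any angle. Origin: centre of its underside, z up through the stalk.
- lemon: Sound lemon, all clean yellow, lying on its side on a small flat spot; 74 mm long along its x, 52 mm across (y) and 52 mm high, about 110 g, rigid. Widest at 26 mm above its underside; grip it across y at its middle. Origin: centre of its underside, midway along its length, z up.
- pepper: Green bell pepper, standing; four lobes at the corners of a square: 58 mm across its x and y, 67 mm across diagonals; 55 mm high, pale green stalk to 64 mm; about 140 g, rigid. Grip it across x or y, where two lobes lie side by side on each face; widest 30 to 45 mm above its base. Origin: centre of its underside, z up through the stalk.
- aubergine: Small dark purple aubergine lying on a small flat spot; along x from 38 mm behind its origin (thick round end) to 48 mm before it (green cap, stalk); 47 mm across y, 47 mm high, 120 g, rigid. Thickest and heaviest 10 mm behind the origin, 23.5 mm above the underside; grip across y at or up to 10 mm behind the origin. Origin: on its underside, z up, x towards the stalk.
- spoiled_tomato: Same shape and size as the sound tomato, but spoiled: red with a large dark brown rotten patch and a pale grey mould spot on its upper side. Must be left where it lies. Origin: centre of its underside, z up.
- spoiled_lemon: Same shape and size as the sound lemon, but spoiled: yellow with a large dark brown rotten patch and a pale grey mould spot on its upper side. Must be left where it lies. Origin: centre of its underside, z up, x along its length.
Not all that is in view belongs to the job. Leave any blue look-alike of the lemon alone.

How it is judged (in metres and radians):
At the end, for the whole second after the job is handed in: Tomato, lemon, pepper and aubergine each lie released and still on the liner of their own colour, origin within 15 mm of its centre and under 15 mm above the counter, within 0.3 rad of their starting way up; both spoiled pieces within 30 mm of their start (horizontal distance between tomato and liner_red below 0.015 m and height (world z) of each of tomato, lemon, pepper, aubergine below 0.015 m and angle between each of tomato, lemon, pepper, aubergine's own z axis and vertical below 0.3 rad and linear speed of each of tomato, lemon, pepper, aubergine below 0.02 m/s and angular speed of each of tomato, lemon, pepper, aubergine below 0.3 rad/s and horizontal distance between lemon and liner_yellow below 0.015 m and horizontal distance between pepper and liner_green below 0.015 m and horizontal distance between aubergine and liner_purple below 0.015 m and distance of each of spoiled_tomato, spoiled_lemon from where it was at the start of the episode below 0.03 m); the robot touches nothing.
It fails at once if a spoiled piece is moved more than 3 cm (distance of any of spoiled_tomato, spoiled_lemon from where it was at the start of the episode above 0.03 m).
It fails at once if the tomato is dropped (in free fall, touched by nothing, with its underside more than 5 cm above the counter) (height (world z) of tomato above 0.05 m and contact force between tomato and anything else below 0.005 N).
It fails at once if the lemon is dropped (in free fall, touched by nothing, with its underside more than 5 cm above the counter) (height (world z) of lemon above 0.05 m and contact force between lemon and anything else below 0.005 N).
It fails at once if the pepper is dropped (in free fall, touched by nothing, with its underside more than 5 cm above the counter) (height (world z) of pepper above 0.05 m and contact force between pepper and anything else below 0.005 N).
It fails at once if the aubergine is dropped (in free fall, touched by nothing, with its underside more than 5 cm above the counter) (height (world z) of aubergine above 0.05 m and contact force between aubergine and anything else below 0.005 N).
It also fails if it takes over 120 s, if anything falls off the work surface, if the arm or the gripper's body presses on something with over 40 N, if the wrist force passes 120 N, or if a joint passes its speed limit or range.

## Working session

There is one attempt and no reset: what is moved stays moved. The work goes in short steps, Python scripts to look and compute and a tool call to move; the robot and the scene stay as the last step left them, time stands still between calls to the robot, and variables do not carry over. Pictures are saved under pics/ and viewed, and the job is handed in when it is done.

Besides the shell and the picture viewer there is one more tool, called after "Request:" as name([rows], argument=value, ...), one row to a line, values as JSON. drive_tool: Moves the arm, as the interface text tells. Its arguments: {"type":"object","properties":{"plan":{"type":"array"},"newtons":{"type":"number"}},"required":["plan"]}

```bash
ls; mkdir -p pics; python3 - <<'E'
from workcell import *
import cv2
s=observe(); print(s['t'],s['tcp_pos'],s['tool_rot'],s['width'],s['ft_force'])
for c in ['scene','top','wrist']:
    cv2.imwrite(f'pics/{c}0.png',snapshot(c)); print(c,get_calibration(c))
E
```

```text
pics
0.0 [264.764937   593.30590414 303.29368591] [[ 9.13169260e-01 -5.32404738e-04  4.07580199e-01]
 [-4.07580542e-01 -1.03179081e-03  9.13168680e-01]
 [-6.56378259e-05 -9.99999326e-01 -1.15919747e-03]] 85.2345279770587 [-1.09683365  0.29760794  0.65248743]
scene {'fovy': 46.32519738704684, 'cx': 278.0536315205133, 'cy': 206.4266390531053, 'k1': -0.1060405169103711, 'rvec': array([ 2.47637687,  0.5661197 , -0.19576142]), 'tvec': array([-512.58769851, -197.58309763, 1205.80646686])}
top {'fovy': 50.19192545042778, 'cx': 283.4528697976939, 'cy': 211.83279797935933, 'k1': -0.010241852902809276, 'rvec': array([ 2.16169147, -2.22157194,  0.03925734]), 'tvec': array([ -10.30664583,  567.73316566, 1076.42251894])}
wrist {'fovy': 62.59946272068688, 'cx': 278.21249071640125, 'cy': 205.9209177941889, 'k1': -0.012552901440585741, 'rvec': array([-2.44072325, -1.58340384, -0.20922854]), 'tvec': array([-649.54423162,  -33.19932307,  379.69009271])}
```

View pics/top0.png

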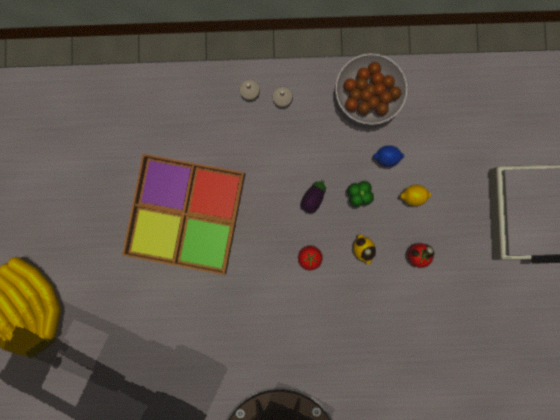

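View pics/scene0.png

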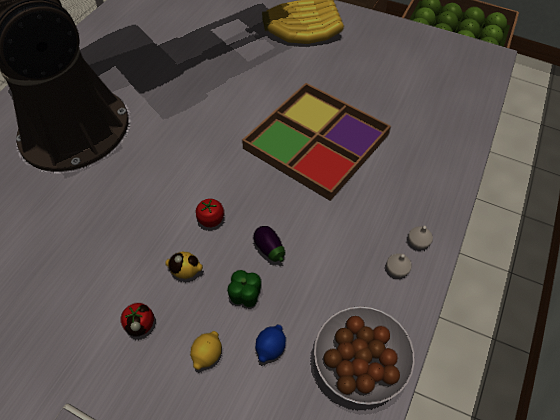

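View pics/wrist0.png

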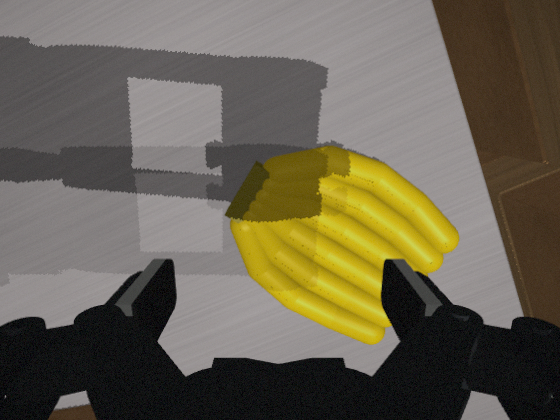

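Candidates in the top view:
- **Tomatoes:** (310,258) is all red and sound. (420,255) has a brown patch, so it is spoiled.
- **Lemons:** (415,196) is clean yellow. (364,249) has brown patches, so it is spoiled. (388,156) is the blue look-alike.
- **Pepper:** (360,194).
- **Aubergine:** (313,197).
- **Liners:** purple (165,185), red (215,193), yellow (155,233), green (206,243).

I'll check these in a close crop and measure.

```bash
cat > h.py <<'E'
from workcell import *
import numpy as np, cv2
def K(c):
    f=210/np.tan(np.radians(c['fovy']/2)); return f
def proj(c,P):
    P=np.atleast_2d(P).astype(float); R=cv2.Rodrigues(np.array(c['rvec']))[0]
    q=P@R.T+np.array(c['tvec']); s=q[:,:2]/q[:,2:]
    s=s*(1+c['k1']*(s**2).sum(1,keepdims=True)); return s*K(c)+[c['cx'],c['cy']]
def back(c,uv,z):
    uv=np.atleast_2d(uv).astype(float); d=(uv-[c['cx'],c['cy']])/K(c); s=d.copy()
    for _ in range(20): s=d/(1+c['k1']*(s**2).sum(1,keepdims=True))
    R=cv2.Rodrigues(np.array(c['rvec']))[0]; C=-R.T@np.array(c['tvec'])
    r=np.c_[s,np.ones(len(s))]@R
    return C+r*((z-C[2])/r[:,2])[:,None]
E
python3 - <<'E'
from h import *
Z=dict(tomato=24,lemon=26,pepper=30,aubergine=23.5,liner_red=7,liner_yellow=7,liner_green=7,liner_purple=7)
for cam in ['top','scene']:
    img=snapshot(cam); c=get_calibration(cam)
    for n,z in Z.items():
        for r in silhouettes(cam,n):
            m=r['mask'].astype(np.uint8)
            ys,xs=np.nonzero(m)
            if len(xs)<20: continue
            P=back(c,np.c_[xs,ys],z)[:,:2]; mu=P.mean(0); w,V=np.linalg.eigh(np.cov((P-mu).T))
            print(cam,n,round(r['score'],2),'px',round(xs.mean()),round(ys.mean()),len(xs),mu.round(1),'sd',np.sqrt(w).round(1),'ang',np.degrees(np.arctan2(V[1,1],V[0,1])).round(1))
    if cam=='top':
        cv2.imwrite('pics/top_crop.png',cv2.resize(img[130:290,280:460],None,fx=4,fy=3.6,interpolation=cv2.INTER_CUBIC))
    else: cv2.imwrite('pics/scene_crop.png',cv2.resize(img[190:380,110:310],None,fx=3.1,fy=3.1,interpolation=cv2.INTER_CUBIC))
E
```

```text
top tomato 0.96 px 309 257 505 [456.6 -85.3] sd [14.9 15.4] ang 82.1
top lemon 0.95 px 415 195 452 [ 598.6 -343.2] sd [12.7 16.4] ang 95.3
top lemon 0.71 px 388 156 456 [ 695.2 -281.8] sd [13.  16.4] ang 90.2
top pepper 0.71 px 360 193 580 [ 605.9 -210. ] sd [16. 17.] ang 109.6
top aubergine 0.71 px 313 197 527 [600.9 -99.1] sd [11.8 21. ] ang 150.9
top liner_yellow 0.96 px 156 234 1743 [522.6 288.4] sd [29.4 29.7] ang -135.7
top liner_yellow 0.6 px 420 255 563 [ 453.4 -354.8] sd [15.8 16.7] ang 104.2
top liner_yellow 0.58 px 205 243 1868 [497.8 168.4] sd [30.  30.9] ang 126.9
top liner_green 0.82 px 205 243 1799 [497. 168.] sd [29.7 30.1] ang -160.9
top liner_purple 0.6 px 166 184 1681 [644.8 262.5] sd [28.8 29.7] ang -146.8
top liner_purple 0.42 px 421 255 540 [ 453.9 -355.9] sd [15.4 16.4] ang 110.4
scene tomato 0.71 px 210 212 648 [454.2 -86.4] sd [15.  18.4] ang 130.4
scene lemon 0.96 px 270 343 873 [ 693.4 -282.9] sd [12.9 17.6] ang 93.9
scene lemon 0.93 px 205 350 830 [ 596.6 -345. ] sd [12.7 16.8] ang 97.0
scene pepper 0.66 px 244 288 923 [ 602.6 -210.2] sd [16.1 17.9] ang 120.6
scene pepper 0.39 px 324 166 1463 [621. 128.] sd [26.7 29. ] ang 154.0
scene aubergine 0.73 px 270 243 664 [599.9 -98.8] sd [11.  22.4] ang 145.9
scene liner_red 0.78 px 324 166 1417 [615.1 145.9] sd [27.3 29. ] ang 159.8
scene liner_yellow 0.88 px 311 112 1113 [520.4 291.6] sd [27.1 29.9] ang 156.2
scene liner_green 0.98 px 281 142 1243 [495.2 171. ] sd [27.2 28.5] ang 175.0
scene liner_purple 0.71 px 206 350 843 [ 591.2 -339.7] sd [13.3 17.1] ang 92.5
scene liner_purple 0.7 px 353 135 1246 [640.  265.3] sd [27.9 29.1] ang 172.9
scene liner_purple 0.18 px 324 166 1438 [615.  145.5] sd [27.5 29.4] ang 156.9
```

View pics/top_crop.png

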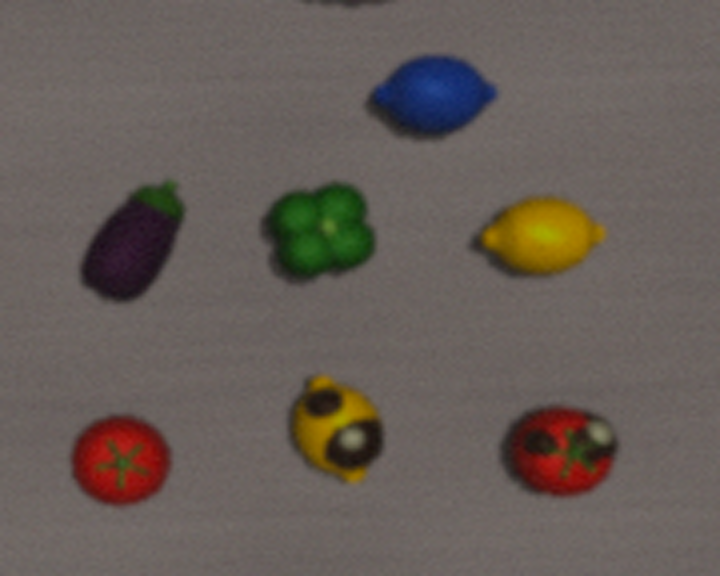

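View pics/scene_crop.png

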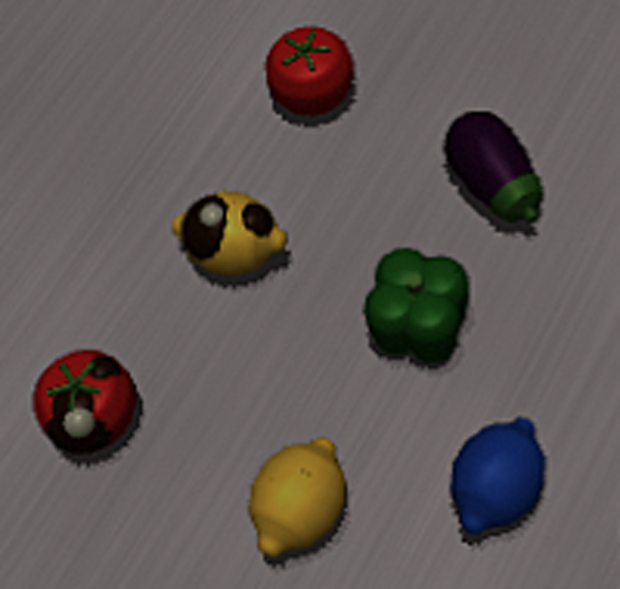

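The crops confirm the choices: the sound tomato is lower left and the clean yellow lemon is on the right. The pepper's lobe square is tilted about 10°, and the aubergine's cap points up and right. I'll move over the tray first and refine the liner positions from there.

Request:
drive_tool([
  {"claw":0,"offset":[0.036,0,-0.018],"spin":0},
  {"claw":0,"offset":[0.036,0,-0.018],"spin":0},
  {"claw":0,"offset":[0.036,0,-0.018],"spin":0},
  {"claw":0,"offset":[0.036,0,-0.018],"spin":0},
  {"claw":0,"offset":[0.036,0,-0.018],"spin":0},
  {"claw":0,"offset":[0.036,0,-0.018],"spin":0},
  {"claw":0,"offset":[0.036,0,-0.018],"spin":0},
  {"claw":0,"offset":[0.036,0,-0.018],"spin":0},
], newtons=40)

```text
t: 1.85
tcp_pos: [470.1, 343.3, 304.1]
tool_rot: [[0.913, 0.0, 0.408], [-0.408, 0.0, 0.913], [0.0, -1.0, 0.0]]
ft_force: [0.3, 0.7, 0.2]
width: 85.8
```

Request:
drive_tool([
  {"claw":0,"offset":[0.036,0,-0.018],"spin":0},
  {"claw":0,"offset":[0.036,0,-0.018],"spin":0},
  {"claw":0,"offset":[0.036,0,-0.018],"spin":0},
  {"claw":0,"offset":[0.036,0,-0.018],"spin":0},
  {"claw":0,"offset":[0,0,0],"spin":0},
  {"claw":0,"offset":[0,0,0],"spin":0},
])

```text
t: 2.45
tcp_pos: [571.8, 219.4, 303.8]
tool_rot: [[0.912, -0.0, 0.409], [-0.409, 0.0, 0.912], [-0.0, -1.0, -0.0]]
ft_force: [-0.8, -0.8, -0.0]
width: 85.5
```

```bash
cat >> h.py <<'E'
def look(cam='wrist'):
    c=get_calibration(cam); return c,snapshot(cam)
def st():
    s=observe(); R=np.array(s['tool_rot']); 
    print('t',round(s['t'],2),'tcp',np.round(s['tcp_pos'],1),'jaw',np.degrees(np.arctan2(R[1,2],R[0,2])).round(1),'w',round(s['width'],1),'F',np.round(s['ft_force'],1)); return s,R
def togo(x,y,z):
    s,R=st(); print('offset mm',(R.T@(np.array([x,y,z])-s['tcp_pos'])).round(1))
E
python3 - <<'E'
from h import *
st(); c,im=look(); cv2.imwrite('pics/w1.png',im)
ax=np.radians(-12)
for n in ['liner_red','liner_yellow','liner_green','liner_purple']:
    for r in silhouettes('wrist',n)[:1]:
        ys,xs=np.nonzero(r['mask']); 
        P=back(c,np.c_[xs,ys],7)[:,:2].astype(np.float32); print(n,round(r['score'],2),len(xs),P.mean(0).round(1),cv2.minAreaRect(P))
E
```

```text
t 2.45 tcp [571.8 219.4 303.8] jaw 65.8 w 85.5 F [-0.8 -0.8 -0. ]
liner_red 0.62 7888 [613.1 144.7] ((615.0741577148438, 143.74752807617188), (104.18119812011719, 104.2498779296875), 77.83728790283203)
liner_yellow 0.84 10623 [519.9 289.9] ((521.9703979492188, 288.9473876953125), (103.9255599975586, 104.56001281738281), 77.89690399169922)
liner_green 0.84 10164 [493.8 170.1] ((495.57086181640625, 169.32870483398438), (105.01436614990234, 104.87527465820312), 78.07820892333984)
liner_purple 0.55 8521 [639.1 264.2] ((640.9312133789062, 263.4482421875), (105.76583862304688, 106.2357177734375), 78.04817199707031)
```

View pics/w1.png

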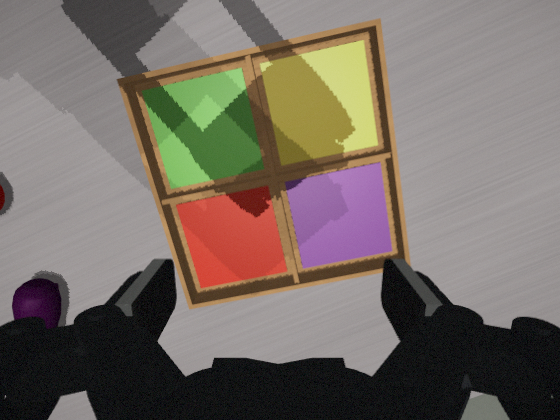

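The wrist picture shows the whole tray: green (205,130), yellow (325,105), red (235,240) and purple (340,215). The fitted squares measure 104 mm, so the liner centres are good. Next I'll look at the produce.

Request:
drive_tool([
  {"claw":0,"offset":[0.012,0,-0.04],"spin":0},
  {"claw":0,"offset":[0.012,0,-0.04],"spin":0},
  {"claw":0,"offset":[0.012,0,-0.04],"spin":0},
  {"claw":0,"offset":[0.012,0,-0.04],"spin":0},
  {"claw":0,"offset":[0.012,0,-0.04],"spin":0},
  {"claw":0,"offset":[0.012,0,-0.04],"spin":0},
  {"claw":0,"offset":[0.012,0,-0.04],"spin":0},
  {"claw":0,"offset":[0.012,0,-0.04],"spin":0},
])

```text
t: 3.5
tcp_pos: [528.2, -111.9, 304.2]
tool_rot: [[0.914, 0.0, 0.406], [-0.406, -0.0, 0.914], [0.0, -1.0, 0.0]]
ft_force: [0.7, 0.0, 0.3]
width: 85.5
```

Request:
drive_tool([
  {"claw":0,"offset":[0,0,0],"spin":0},
  {"claw":0,"offset":[0,0,0],"spin":0},
])

```text
t: 3.7
tcp_pos: [528.5, -111.2, 304.0]
tool_rot: [[0.913, 0.0, 0.409], [-0.409, 0.0, 0.913], [0.0, -1.0, 0.0]]
ft_force: [0.1, 1.4, -0.8]
width: 84.9
```

```bash
python3 - <<'E'
from h import *
st(); c,im=look(); cv2.imwrite('pics/w2.png',im)
R=cv2.Rodrigues(np.array(c['rvec']))[0]; print('cam',-R.T@np.array(c['tvec']))
for n,z in dict(tomato=26,pepper=35,aubergine=23.5,lemon=26).items():
    for r in silhouettes('wrist',n):
        ys,xs=np.nonzero(r['mask']); 
        P=back(c,np.c_[xs,ys],z)[:,:2].astype(np.float32); print(n,round(r['score'],2),'px',xs.mean().round(),ys.mean().round(),len(xs),P.mean(0).round(1),cv2.minAreaRect(P))
E
```

```text
t 3.7 tcp [ 528.5 -111.2  304. ] jaw 65.9 w 84.9 F [ 0.1  1.4 -0.8]
cam [466.91093091 -82.98164618 374.01364568]
tomato 0.76 px 272.0 100.0 2968 [454.  -84.4] ((454.6970520019531, -85.11408233642578), (57.07059860229492, 57.3834114074707), 65.8339614868164)
pepper 0.85 px 225.0 279.0 2965 [ 602.5 -207.2] ((603.5860595703125, -207.43849182128906), (63.172027587890625, 69.59979248046875), 13.105817794799805)
pepper 0.57 px 104.0 299.0 45 [ 570.3 -340.1] ((570.049072265625, -339.8934326171875), (3.8659486770629883, 15.086326599121094), 19.935848236083984)
aubergine 0.66 px 317.0 233.0 2685 [598.8 -97.1] ((603.382080078125, -97.9938735961914), (47.07096481323242, 87.08930969238281), 65.8768310546875)
lemon 0.91 px 203.0 355.0 1195 [ 684.5 -279. ] ((683.3164672851562, -279.7773132324219), (38.36093521118164, 69.4839096069336), 3.784743309020996)
```

View pics/w2.png

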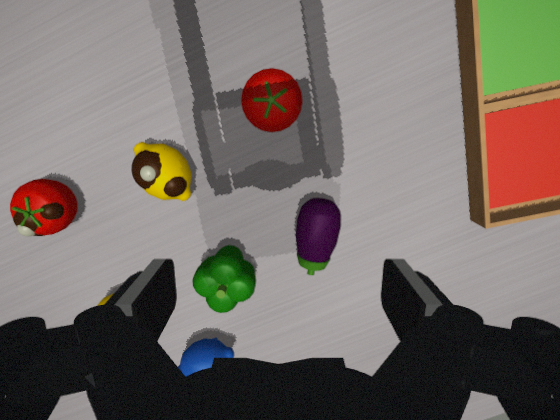

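The sound tomato is at (272,100), with the aubergine at (318,235) and the pepper at (225,280). The spoiled lemon (162,172) and spoiled tomato (43,207) are clear of the path. Now picking up the tomato.

Request:
drive_tool([
  {"claw":0,"offset":[-0.02,0.02,-0.002],"spin":0},
  {"claw":0,"offset":[-0.02,0.03,-0.002],"spin":0},
  {"claw":0,"offset":[-0.02,0.03,-0.002],"spin":0},
  {"claw":0,"offset":[-0.018,0.03,0],"spin":0},
  {"claw":0,"offset":[0,0.03,0],"spin":0},
  {"claw":0,"offset":[0,0.03,0],"spin":0},
  {"claw":0,"offset":[0,0.03,0],"spin":0},
  {"claw":0,"offset":[0,0.024,0],"spin":0},
])

```text
t: 4.75
tcp_pos: [454.9, -83.9, 78.5]
tool_rot: [[0.914, -0.0, 0.406], [-0.406, 0.0, 0.914], [-0.0, -1.0, -0.0]]
ft_force: [0.4, -0.9, -0.4]
width: 85.0
```

Request:
drive_tool([
  {"claw":0,"offset":[0,0.004,0],"spin":0},
  {"claw":0,"offset":[0,0,0],"spin":0},
])

```text
t: 4.95
tcp_pos: [454.7, -84.2, 75.7]
tool_rot: [[0.914, -0.001, 0.407], [-0.407, 0.0, 0.914], [-0.001, -1.0, -0.0]]
ft_force: [0.7, -0.0, -0.2]
width: 85.4
```

```bash
python3 - <<'E'
from h import *
togo(454.5,-85,75); c,im=look(); cv2.imwrite('pics/w3.png',im)
E
```

```text
t 4.95 tcp [454.7 -84.2  75.7] jaw 66.0 w 85.4 F [ 0.7 -0.  -0.2]
offset mm [ 0.1  0.7 -0.8]
```

View pics/w3.png

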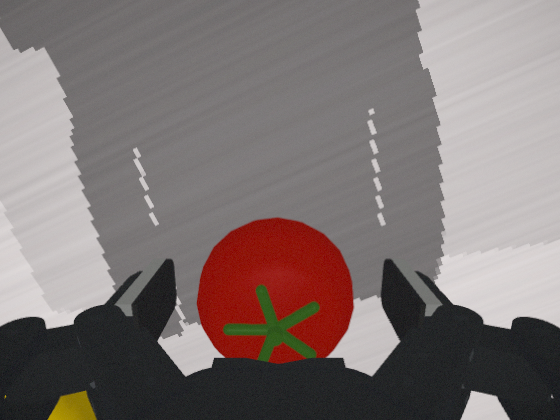

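The tomato sits centred between the pads at (275,290), so I'll grip it.

Request:
drive_tool([
  {"claw":1,"offset":[0,0,0],"spin":0},
  {"claw":1,"offset":[0,0,0],"spin":0},
  {"claw":1,"offset":[0,0,0],"spin":0},
  {"claw":1,"offset":[0,0,0],"spin":0},
  {"claw":1,"offset":[0,0,0],"spin":0},
  {"claw":1,"offset":[0,0,0],"spin":0},
], newtons=35)

```text
t: 5.6
tcp_pos: [455.6, -84.9, 77.3]
tool_rot: [[0.913, 0.002, 0.408], [-0.408, -0.001, 0.913], [0.002, -1.0, 0.0]]
ft_force: [-0.7, 4.0, 18.8]
width: 58.1
```

Request:
drive_tool([
  {"claw":1,"offset":[0,0,0],"spin":0},
  {"claw":1,"offset":[0,0,0],"spin":0},
  {"claw":1,"offset":[0,-0.01,0],"spin":0},
  {"claw":1,"offset":[0,-0.02,0],"spin":0},
  {"claw":1,"offset":[0,-0.03,0],"spin":0},
  {"claw":1,"offset":[0,-0.03,0],"spin":0},
  {"claw":1,"offset":[0,-0.03,0],"spin":0},
])

```text
t: 6.3
tcp_pos: [454.7, -84.8, 197.9]
tool_rot: [[0.913, 0.001, 0.408], [-0.408, -0.0, 0.913], [0.001, -1.0, 0.0]]
ft_force: [0.4, 0.2, -1.0]
width: 57.9
```

```bash
python3 - <<'E'
from h import *
togo(615,143.7,195); c,im=look(); cv2.imwrite('pics/w4.png',im)
E
```

```text
t 6.3 tcp [454.7 -84.8 197.9] jaw 65.9 w 57.9 F [ 0.4  0.2 -1. ]
offset mm [ 53.2   3.  274. ]
```

View pics/w4.png

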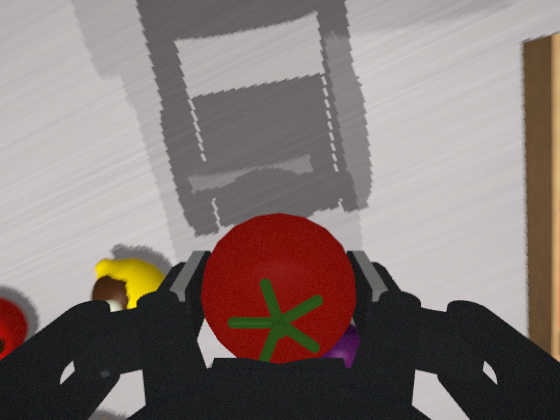

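The tomato is held: opening 57.9 mm, weight about 1 N. Carrying it to the red liner.

Request:
drive_tool([
  {"claw":1,"offset":[0.004,0,0.02],"spin":0},
  {"claw":1,"offset":[0.007,0,0.038],"spin":0},
  {"claw":1,"offset":[0.008,0,0.04],"spin":0},
  {"claw":1,"offset":[0.008,0,0.04],"spin":0},
  {"claw":1,"offset":[0.008,0,0.04],"spin":0},
  {"claw":1,"offset":[0.008,0,0.04],"spin":0},
  {"claw":1,"offset":[0.007,0,0.036],"spin":0},
  {"claw":1,"offset":[0.003,0,0.02],"spin":0},
])

```text
t: 7.15
tcp_pos: [616.4, 146.2, 196.7]
tool_rot: [[0.914, 0.002, 0.406], [-0.406, 0.001, 0.914], [0.001, -1.0, 0.001]]
ft_force: [0.5, 0.1, -0.7]
width: 57.9
```

Request:
drive_tool([
  {"claw":1,"offset":[0,0.02,0],"spin":0},
  {"claw":1,"offset":[0,0.03,0],"spin":0},
  {"claw":1,"offset":[0,0.03,0],"spin":0},
  {"claw":1,"offset":[0,0.015,0],"spin":0},
  {"claw":1,"offset":[0,0,0],"spin":0},
  {"claw":1,"offset":[0,0,0],"spin":0},
])

```text
t: 7.75
tcp_pos: [615.4, 143.8, 101.8]
tool_rot: [[0.913, 0.001, 0.408], [-0.408, 0.0, 0.913], [0.001, -1.0, 0.0]]
ft_force: [-0.2, 0.3, -0.9]
width: 57.8
```

```bash
python3 - <<'E'
from h import *
togo(615.1,143.7,84); c,im=look(); cv2.imwrite('pics/w5.png',im)
E
```

```text
t 7.75 tcp [615.4 143.8 101.8] jaw 65.9 w 57.8 F [-0.2  0.3 -0.9]
offset mm [-0.2 17.8 -0.2]
```

View pics/w5.png

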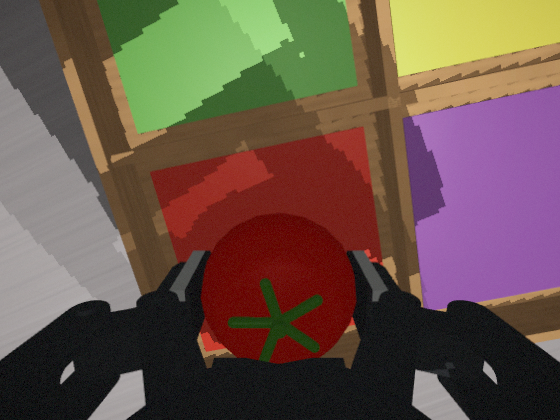

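The tomato is over the red liner. Lowering it.

Request:
drive_tool([
  {"claw":1,"offset":[0,0.008,0],"spin":0},
  {"claw":1,"offset":[0,0.005,0],"spin":0},
  {"claw":1,"offset":[0,0.003,0],"spin":0},
  {"claw":1,"offset":[0,0,0],"spin":0},
  {"claw":1,"offset":[0,0,0],"spin":0},
])

```text
t: 8.3
tcp_pos: [615.0, 143.8, 84.8]
tool_rot: [[0.913, -0.0, 0.408], [-0.408, -0.0, 0.913], [-0.0, -1.0, -0.0]]
ft_force: [1.2, 0.1, -1.3]
width: 57.6
```

Request:
drive_tool([
  {"claw":1,"offset":[0,0.001,0],"spin":0},
  {"claw":1,"offset":[0,0.001,0],"spin":0},
  {"claw":1,"offset":[0,0,0],"spin":0},
])

```text
t: 8.6
tcp_pos: [615.2, 143.8, 84.4]
tool_rot: [[0.913, 0.001, 0.408], [-0.408, 0.0, 0.913], [0.001, -1.0, 0.0]]
ft_force: [-7.5, -1.4, 23.9]
width: 58.4
```

It has touched down. I'll release with a partial opening so the fingers stay clear of the compartment walls.

Request:
drive_tool([
  {"claw":0.15,"offset":[0,0,0],"spin":0},
  {"claw":0.15,"offset":[0,0,0],"spin":0},
  {"claw":0.15,"offset":[0,0,0],"spin":0},
  {"claw":0.15,"offset":[0,0,0],"spin":0},
])

```text
t: 9.0
tcp_pos: [615.0, 143.8, 82.8]
tool_rot: [[0.913, -0.0, 0.408], [-0.408, -0.0, 0.913], [-0.0, -1.0, -0.0]]
ft_force: [-0.3, -0.5, 0.3]
width: 72.6
```

Request:
drive_tool([
  {"claw":0.15,"offset":[0,-0.01,0],"spin":0},
  {"claw":0.15,"offset":[0,-0.02,0],"spin":0},
  {"claw":0.15,"offset":[0,-0.03,0],"spin":0},
  {"claw":0.15,"offset":[0,-0.03,0],"spin":0},
  {"claw":0,"offset":[0,-0.03,0],"spin":0},
])

```text
t: 9.5
tcp_pos: [614.9, 143.8, 204.7]
tool_rot: [[0.913, 0.0, 0.408], [-0.408, 0.0, 0.913], [0.0, -1.0, 0.0]]
ft_force: [0.1, 0.0, 0.6]
width: 84.6
```

```bash
python3 - <<'E'
from h import *
togo(596,-93,210); c,im=look(); cv2.imwrite('pics/w6.png',im)
c=get_calibration('top');snapshot('top')
for n,z in dict(tomato=24).items():
    for r in silhouettes('top',n):
        ys,xs=np.nonzero(r['mask']); print(n,r['score'],back(c,np.c_[xs,ys],z+7).mean(0).round(1))
print(mark_of('top','aubergine'))
E
```

```text
t 9.5 tcp [614.9 143.8 204.7] jaw 65.9 w 84.6 F [0.1 0.  0.6]
offset mm [  79.3   -5.3 -224. ]
tomato 0.62 [617.9 129.5  31. ]
[{'xyz': [598.9, -100.7, 2.6], 'score': 0.66}]
```

View pics/w6.png

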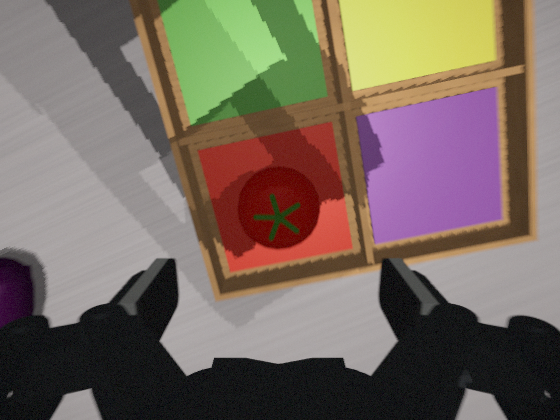

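The tomato stands in the middle of the red liner at (280,207). Next is the aubergine.

Request:
drive_tool([
  {"claw":0,"offset":[0.01,0,-0.02],"spin":0},
  {"claw":0,"offset":[0.01,0,-0.03],"spin":0},
  {"claw":0,"offset":[0.01,0,-0.03],"spin":0},
  {"claw":0,"offset":[0.01,0,-0.032],"spin":0},
  {"claw":0,"offset":[0.01,0,-0.032],"spin":0},
  {"claw":0,"offset":[0.01,0,-0.032],"spin":0},
  {"claw":0,"offset":[0.01,0,-0.03],"spin":0},
  {"claw":0,"offset":[0.01,0,-0.02],"spin":0.12},
])

```text
t: 10.5
tcp_pos: [594.7, -96.9, 201.8]
tool_rot: [[0.857, -0.002, 0.515], [-0.515, 0.0, 0.857], [-0.002, -1.0, -0.001]]
ft_force: [0.2, 0.5, 1.2]
width: 85.5
```

Request:
drive_tool([
  {"claw":0,"offset":[0,0,0],"spin":0},
  {"claw":0,"offset":[0,0,0],"spin":0},
])

```text
t: 10.7
tcp_pos: [595.4, -95.3, 202.0]
tool_rot: [[0.858, -0.002, 0.514], [-0.514, 0.0, 0.858], [-0.002, -1.0, -0.0]]
ft_force: [0.7, 0.1, -0.3]
width: 85.2
```

```bash
python3 - <<'E'
from h import *
togo(596,-95,80); c,im=look()
for r in silhouettes('wrist','aubergine')[:1]:
    ys,xs=np.nonzero(r['mask']); P=back(c,np.c_[xs,ys],23.5)[:,:2]; mu=P.mean(0); w,V=np.linalg.eigh(np.cov((P-mu).T))
    print(mu,np.sqrt(w),np.degrees(np.arctan2(V[1,1],V[0,1])),cv2.minAreaRect(P.astype(np.float32)))
print(mark_of('wrist','aubergine'))
# overlay model axis: origin guess and ends
o=np.array([599,-97.]);a=np.radians(-31);d=np.array([np.cos(a),np.sin(a)])
for k,col in [(-38,(0,255,255)),(0,(255,255,255)),(48,(0,255,0)),(-4,(0,0,255))]:
    p=proj(c,[*(o+k*d),23.5])[0]; cv2.circle(im,tuple(int(round(v)) for v in p),3,col,-1)
cv2.imwrite('pics/w7.png',im)
E
```

```text
t 10.7 tcp [595.4 -95.3 202. ] jaw 59.1 w 85.2 F [ 0.7  0.1 -0.3]
offset mm [  0.6 122.    0.7]
[598.84038184 -97.07385189] [11.79477096 22.12121566] 149.00835155026866 ((603.3419799804688, -99.86077880859375), (46.02713394165039, 87.48295593261719), 60.397552490234375)
[{'xyz': [595.5, -99.9, -0.5], 'score': 0.73}]
```

View pics/w7.png

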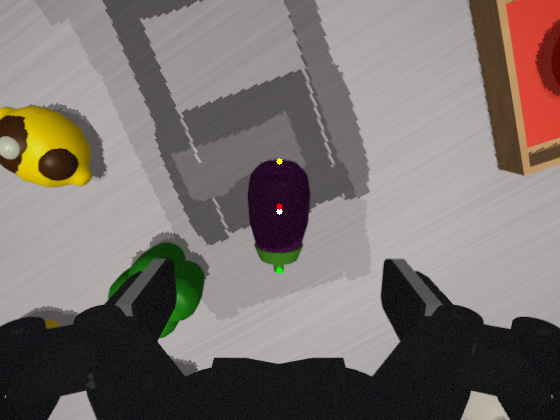

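The model points land on the aubergine, with its butt at (279,161) and stalk at (279,270). Descending and gripping.

Request:
drive_tool([
  {"claw":0,"offset":[0,0.02,0],"spin":0},
  {"claw":0,"offset":[0,0.03,0],"spin":0},
  {"claw":0,"offset":[0,0.03,0],"spin":0},
  {"claw":0,"offset":[0,0.03,0],"spin":0},
  {"claw":0,"offset":[0,0.016,0],"spin":0},
  {"claw":0,"offset":[0,0,0],"spin":0},
  {"claw":0,"offset":[0,0,0],"spin":0},
])

```text
t: 11.55
tcp_pos: [596.3, -94.8, 77.4]
tool_rot: [[0.858, 0.0, 0.513], [-0.513, -0.0, 0.858], [0.0, -1.0, 0.0]]
ft_force: [0.3, 0.2, 1.0]
width: 85.2
```

Request:
drive_tool([
  {"claw":1,"offset":[0,0,0],"spin":0},
  {"claw":1,"offset":[0,0,0],"spin":0},
  {"claw":1,"offset":[0,0,0],"spin":0},
  {"claw":1,"offset":[0,0,0],"spin":0},
  {"claw":1,"offset":[0,0,0],"spin":0},
  {"claw":1,"offset":[0,0,0],"spin":0},
  {"claw":1,"offset":[0,0,0],"spin":0},
  {"claw":1,"offset":[0,0,0],"spin":0},
])

```text
t: 12.35
tcp_pos: [596.5, -95.3, 78.2]
tool_rot: [[0.858, 0.002, 0.514], [-0.514, -0.0, 0.858], [0.002, -1.0, 0.001]]
ft_force: [-1.9, 1.6, 12.8]
width: 45.4
```

Request:
drive_tool([
  {"claw":1,"offset":[0,-0.01,0],"spin":0},
  {"claw":1,"offset":[0,-0.02,0],"spin":0},
  {"claw":1,"offset":[0,-0.03,0],"spin":0},
  {"claw":1,"offset":[0,-0.04,0],"spin":0},
  {"claw":1,"offset":[0,-0.03,0],"spin":0},
  {"claw":1,"offset":[0,0,0],"spin":0},
])

```text
t: 12.95
tcp_pos: [597.9, -95.6, 211.9]
tool_rot: [[0.858, 0.007, 0.514], [-0.514, -0.001, 0.858], [0.007, -1.0, 0.002]]
ft_force: [0.3, -0.0, -0.5]
width: 45.1
```

```bash
python3 - <<'E'
from h import *
togo(641,263.4,205); c,im=look()
cv2.imwrite('pics/w8.png',im)
E
```

```text
t 12.95 tcp [597.9 -95.6 211.9] jaw 59.1 w 45.1 F [ 0.3 -0.  -0.5]
offset mm [-147.6    6.7  330.1]
```

View pics/w8.png

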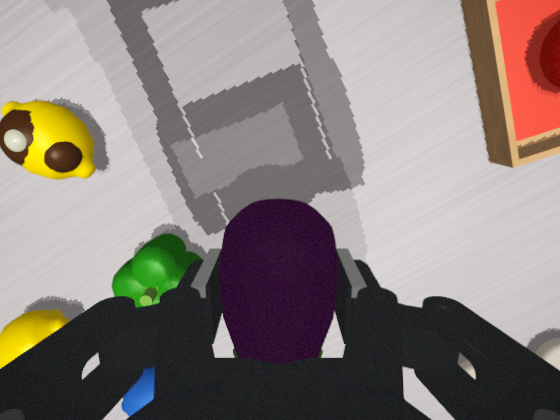

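The aubergine is held, with an opening of 45 mm. Carrying it to the purple liner.

Request:
drive_tool([
  {"claw":1,"offset":[-0.01,0,0.02],"spin":0},
  {"claw":1,"offset":[-0.015,0,0.034],"spin":0},
  {"claw":1,"offset":[-0.017,0,0.038],"spin":0},
  {"claw":1,"offset":[-0.017,0,0.038],"spin":0},
  {"claw":1,"offset":[-0.017,0,0.038],"spin":0},
  {"claw":1,"offset":[-0.017,0,0.038],"spin":0},
  {"claw":1,"offset":[-0.017,0,0.038],"spin":0},
  {"claw":1,"offset":[-0.017,0,0.038],"spin":0},
])

```text
t: 13.8
tcp_pos: [631.2, 213.6, 205.8]
tool_rot: [[0.858, -0.002, 0.514], [-0.514, -0.001, 0.858], [-0.001, -1.0, -0.001]]
ft_force: [0.2, 0.3, -1.2]
width: 45.2
```

Request:
drive_tool([
  {"claw":1,"offset":[-0.015,0,0.032],"spin":0},
  {"claw":1,"offset":[-0.008,0,0.016],"spin":0},
  {"claw":1,"offset":[0,0.02,0],"spin":0},
  {"claw":1,"offset":[0,0.03,0],"spin":0},
  {"claw":1,"offset":[0,0.03,0],"spin":0},
  {"claw":1,"offset":[0,0.02,0],"spin":0},
  {"claw":1,"offset":[0,0,0],"spin":0},
  {"claw":1,"offset":[0,0,0],"spin":0},
])

```text
t: 14.6
tcp_pos: [636.7, 264.5, 106.6]
tool_rot: [[0.858, -0.001, 0.514], [-0.514, -0.001, 0.858], [-0.001, -1.0, -0.001]]
ft_force: [0.0, 0.5, -0.2]
width: 45.1
```

```bash
python3 - <<'E'
from h import *
togo(638.3,265,85); c,im=look()
cv2.imwrite('pics/w9.png',im)
E
```

```text
t 14.6 tcp [636.7 264.5 106.6] jaw 59.1 w 45.1 F [ 0.   0.5 -0.2]
offset mm [ 1.2 21.6  1.3]
```

View pics/w9.png

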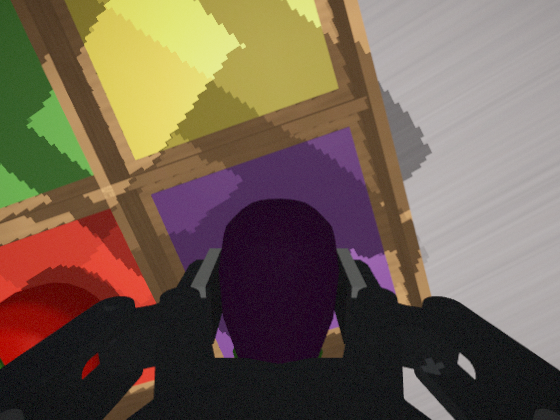

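Request:
drive_tool([
  {"claw":1,"offset":[0.001,0.008,0.001],"spin":0},
  {"claw":1,"offset":[0,0.006,0],"spin":0},
  {"claw":1,"offset":[0,0.004,0],"spin":0},
  {"claw":1,"offset":[0,0.002,0],"spin":0},
  {"claw":1,"offset":[0,0.001,0],"spin":0},
  {"claw":1,"offset":[0,0,0],"spin":0},
  {"claw":1,"offset":[0,0,0],"spin":0},
])

```text
t: 15.35
tcp_pos: [638.3, 265.4, 86.0]
tool_rot: [[0.858, 0.0, 0.514], [-0.514, 0.0, 0.858], [0.0, -1.0, 0.0]]
ft_force: [0.3, -0.2, -0.7]
width: 45.5
```

Request:
drive_tool([
  {"claw":1,"offset":[0,0.001,0],"spin":0},
  {"claw":1,"offset":[0,0.001,0],"spin":0},
  {"claw":1,"offset":[0,0,0],"spin":0},
])

```text
t: 15.65
tcp_pos: [638.4, 265.5, 85.2]
tool_rot: [[0.858, 0.001, 0.514], [-0.514, 0.0, 0.858], [0.0, -1.0, 0.001]]
ft_force: [-5.0, -1.6, 16.7]
width: 45.4
```

Request:
drive_tool([
  {"claw":0.27,"offset":[0,0,0],"spin":0},
  {"claw":0.27,"offset":[0,0,0],"spin":0},
  {"claw":0.27,"offset":[0,0,0],"spin":0},
  {"claw":0.27,"offset":[0,0,0],"spin":0},
])

```text
t: 16.05
tcp_pos: [638.2, 265.3, 83.8]
tool_rot: [[0.858, -0.0, 0.514], [-0.514, -0.0, 0.858], [-0.0, -1.0, -0.0]]
ft_force: [0.5, 0.0, -0.4]
width: 62.5
```

Request:
drive_tool([
  {"claw":0.27,"offset":[0,-0.01,0],"spin":0},
  {"claw":0.27,"offset":[0,-0.02,0],"spin":0},
  {"claw":0.27,"offset":[0,-0.03,0],"spin":0},
  {"claw":0.27,"offset":[0,-0.04,0],"spin":0},
  {"claw":0,"offset":[0,-0.04,0],"spin":0},
  {"claw":0,"offset":[0,0,0],"spin":0},
])

```text
t: 16.65
tcp_pos: [640.7, 266.3, 230.6]
tool_rot: [[0.858, 0.008, 0.514], [-0.514, 0.003, 0.858], [0.006, -1.0, 0.007]]
ft_force: [0.9, 0.8, 0.1]
width: 85.1
```

```bash
python3 - <<'E'
from h import *
togo(604,-209,225); c,im=look()
cv2.imwrite('pics/w10.png',im)
for n,z in [('aubergine',30.5),('tomato',33),('liner_purple',7)]:
  for r in silhouettes('wrist',n)[:2]:
    ys,xs=np.nonzero(r['mask']); P=back(c,np.c_[xs,ys],z)[:,:2].astype(np.float32); print(n,r['score'],P.mean(0),cv2.minAreaRect(P))
E
```

```text
t 16.65 tcp [640.7 266.3 230.6] jaw 59.1 w 85.1 F [0.9 0.8 0.1]
offset mm [ 212.7    3.8 -426.6]
aubergine 0.85 [640.99524 264.22592] ((645.34033203125, 261.3628845214844), (45.51411437988281, 87.4561767578125), 57.62714385986328)
tomato 0.64 [611.03394 144.3428 ] ((610.1508178710938, 143.88168334960938), (68.91160583496094, 51.48255920410156), 87.37398529052734)
liner_purple 0.93 [635.64606 266.42554] ((641.0552368164062, 263.77093505859375), (105.63059997558594, 104.9697265625), 77.72903442382812)
liner_purple 0.26 [494.0429  170.94513] ((496.0260314941406, 169.3978729248047), (106.58029174804688, 105.94598388671875), 77.74070739746094)
```

View pics/w10.png

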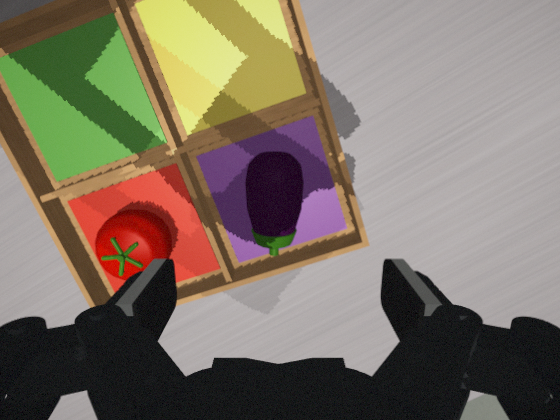

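The aubergine is centred on the purple liner at (273,195). Next is the pepper.

Request:
drive_tool([
  {"claw":0,"offset":[0.012,0,-0.023],"spin":0},
  {"claw":0,"offset":[0.018,0,-0.036],"spin":0},
  {"claw":0,"offset":[0.019,0,-0.038],"spin":0},
  {"claw":0,"offset":[0.019,0,-0.038],"spin":0},
  {"claw":0,"offset":[0.019,0,-0.038],"spin":0},
  {"claw":0,"offset":[0.019,0,-0.038],"spin":0},
  {"claw":0,"offset":[0.019,0,-0.038],"spin":0},
  {"claw":0,"offset":[0.019,0,-0.038],"spin":0},
])

```text
t: 17.65
tcp_pos: [613.3, -56.4, 222.6]
tool_rot: [[0.858, -0.002, 0.514], [-0.514, 0.0, 0.858], [-0.002, -1.0, -0.001]]
ft_force: [0.9, 0.0, 1.2]
width: 85.5
```

Request:
drive_tool([
  {"claw":0,"offset":[0.019,0,-0.038],"spin":0},
  {"claw":0,"offset":[0.019,0,-0.038],"spin":0},
  {"claw":0,"offset":[0.019,0,-0.038],"spin":0},
  {"claw":0,"offset":[0.012,0,-0.025],"spin":0},
  {"claw":0,"offset":[0,0,0],"spin":0.14},
  {"claw":0,"offset":[0,0,0],"spin":0.14},
  {"claw":0,"offset":[0,0,0],"spin":0.14},
  {"claw":0,"offset":[0,0,0],"spin":0.14},
])

```text
t: 18.45
tcp_pos: [601.3, -209.5, 222.4]
tool_rot: [[0.448, -0.002, 0.894], [-0.894, 0.001, 0.448], [-0.002, -1.0, -0.002]]
ft_force: [-0.1, 0.6, 0.0]
width: 85.6
```

Request:
drive_tool([
  {"claw":0,"offset":[0,0,0],"spin":0.14},
  {"claw":0,"offset":[0,0,0],"spin":0.14},
  {"claw":0,"offset":[0,0,0],"spin":0},
  {"claw":0,"offset":[0,0,0],"spin":0},
])

```text
t: 18.85
tcp_pos: [601.6, -209.4, 223.0]
tool_rot: [[0.194, -0.002, 0.981], [-0.981, 0.001, 0.194], [-0.001, -1.0, -0.001]]
ft_force: [0.4, 0.0, 0.3]
width: 85.2
```

```bash
python3 - <<'E'
from h import *
togo(604,-209,85); c,im=look()
for r in silhouettes('wrist','pepper')[:1]:
    ys,xs=np.nonzero(r['mask']); P=back(c,np.c_[xs,ys],37)[:,:2]
    print(P.mean(0),cv2.minAreaRect(P.astype(np.float32)))
print(mark_of('wrist','pepper'))
print(proj(c,[604,-209,64]))
cv2.imwrite('pics/w11.png',im)
E
```

```text
t 18.85 tcp [ 601.6 -209.4  223. ] jaw 11.2 w 85.2 F [0.4 0.  0.3]
offset mm [  0.2 138.    2.6]
[ 603.74643182 -207.97748061] ((604.0816650390625, -208.27784729003906), (58.290828704833984, 62.566558837890625), 13.184962272644043)
[]
[[283.08615221 213.12395363]]
```

View pics/w11.png

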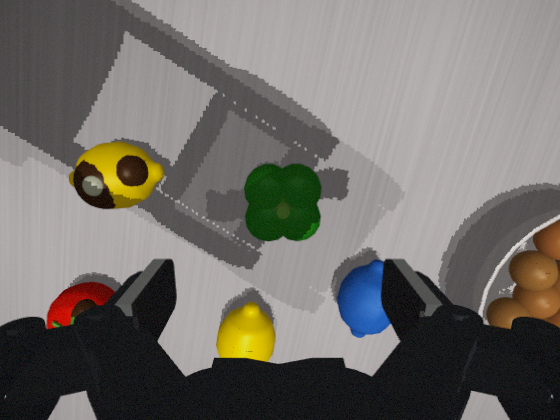

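The pepper's lobes line up with the jaws at (283,203), and there is clear space for both fingers. Descending.

Request:
drive_tool([
  {"claw":0,"offset":[0,0.02,0.002],"spin":0},
  {"claw":0,"offset":[-0.001,0.03,0],"spin":0},
  {"claw":0,"offset":[0,0.03,0],"spin":0},
  {"claw":0,"offset":[0,0.03,0],"spin":0},
  {"claw":0,"offset":[0,0.02,0],"spin":0},
  {"claw":0,"offset":[0,0.008,0],"spin":0},
  {"claw":0,"offset":[0,0,0],"spin":0},
  {"claw":0,"offset":[0,0,0],"spin":0},
])

```text
t: 19.8
tcp_pos: [604.3, -208.4, 86.8]
tool_rot: [[0.19, 0.001, 0.982], [-0.982, -0.0, 0.19], [0.001, -1.0, 0.001]]
ft_force: [-0.6, 0.5, -0.4]
width: 85.7
```

Request:
drive_tool([
  {"claw":1,"offset":[0,0,0],"spin":0},
  {"claw":1,"offset":[0,0,0],"spin":0},
  {"claw":1,"offset":[0,0,0],"spin":0},
  {"claw":1,"offset":[0,0,0],"spin":0},
  {"claw":1,"offset":[0,0,0],"spin":0},
  {"claw":1,"offset":[0,0,0],"spin":0},
  {"claw":1,"offset":[0,0,0],"spin":0},
])

```text
t: 20.5
tcp_pos: [604.3, -208.4, 87.3]
tool_rot: [[0.19, 0.002, 0.982], [-0.982, -0.001, 0.19], [0.001, -1.0, 0.001]]
ft_force: [-1.9, 1.2, 10.8]
width: 57.2
```

Request:
drive_tool([
  {"claw":1,"offset":[0,-0.01,0],"spin":0},
  {"claw":1,"offset":[0,-0.02,0],"spin":0},
  {"claw":1,"offset":[0,-0.03,0],"spin":0},
  {"claw":1,"offset":[0,-0.04,0],"spin":0},
  {"claw":1,"offset":[0,-0.04,0],"spin":0},
  {"claw":1,"offset":[0,0,0],"spin":0},
])

```text
t: 21.1
tcp_pos: [606.1, -209.1, 232.3]
tool_rot: [[0.19, 0.008, 0.982], [-0.982, -0.003, 0.19], [0.005, -1.0, 0.007]]
ft_force: [1.1, -0.2, -2.4]
width: 56.5
```

```bash
python3 - <<'E'
from h import *
togo(495.7,169.3,225); c,im=look()
cv2.imwrite('pics/w12.png',im)
E
```

```text
t 21.1 tcp [ 606.1 -209.1  232.3] jaw 11.0 w 56.5 F [ 1.1 -0.2 -2.4]
offset mm [-392.5    5.1  -36.6]
```

View pics/w12.png

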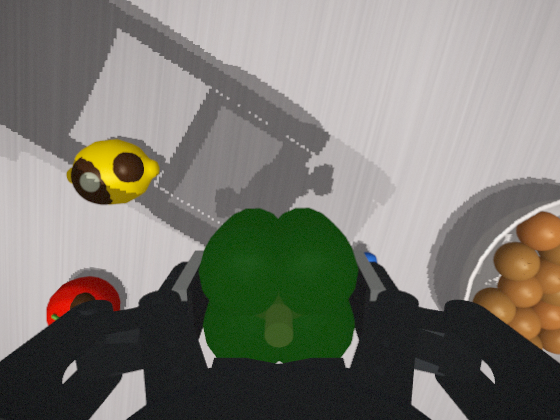

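The pepper is held with an opening of 57 mm. Carrying it to the green liner.

Request:
drive_tool([
  {"claw":1,"offset":[-0.025,0,-0.002],"spin":0},
  {"claw":1,"offset":[-0.036,0,-0.004],"spin":0},
  {"claw":1,"offset":[-0.04,0,-0.004],"spin":0},
  {"claw":1,"offset":[-0.04,0,-0.004],"spin":0},
  {"claw":1,"offset":[-0.04,0,-0.004],"spin":0},
  {"claw":1,"offset":[-0.04,0,-0.004],"spin":0},
  {"claw":1,"offset":[-0.04,0,-0.004],"spin":0},
  {"claw":1,"offset":[-0.04,0,-0.004],"spin":0},
])

```text
t: 21.95
tcp_pos: [515.8, 83.0, 225.1]
tool_rot: [[0.19, -0.002, 0.982], [-0.982, -0.0, 0.19], [-0.0, -1.0, -0.002]]
ft_force: [0.3, 0.7, -1.4]
width: 56.9
```

Request:
drive_tool([
  {"claw":1,"offset":[-0.04,0,-0.004],"spin":0},
  {"claw":1,"offset":[-0.035,0,-0.003],"spin":0},
  {"claw":1,"offset":[-0.016,0,0],"spin":0},
  {"claw":1,"offset":[0,0.02,0],"spin":0},
  {"claw":1,"offset":[0,0.03,0],"spin":0},
  {"claw":1,"offset":[0,0.03,0],"spin":0},
  {"claw":1,"offset":[0,0.02,0],"spin":0},
  {"claw":1,"offset":[0,0,0],"spin":0},
])

```text
t: 22.75
tcp_pos: [490.9, 169.1, 123.1]
tool_rot: [[0.19, -0.006, 0.982], [-0.982, -0.002, 0.19], [0.0, -1.0, -0.006]]
ft_force: [1.3, 0.3, -1.7]
width: 56.7
```

Request:
drive_tool([
  {"claw":1,"offset":[0,0,0],"spin":0},
])

```text
t: 22.85
tcp_pos: [492.6, 169.5, 125.7]
tool_rot: [[0.19, -0.002, 0.982], [-0.982, -0.0, 0.19], [0.0, -1.0, -0.002]]
ft_force: [-0.0, -0.0, -0.6]
width: 56.6
```

```bash
python3 - <<'E'
from h import *
togo(495.7,169.3,94); c,im=look()
cv2.imwrite('pics/w13.png',im)
E
```

```text
t 22.85 tcp [492.6 169.5 125.7] jaw 10.9 w 56.6 F [-0.  -0.  -0.6]
offset mm [ 0.8 31.7  3.1]
```

View pics/w13.png

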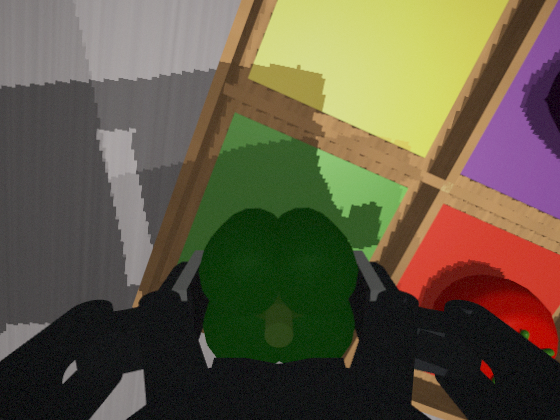

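Request:
drive_tool([
  {"claw":1,"offset":[0.001,0.01,0.003],"spin":0},
  {"claw":1,"offset":[0,0.01,0],"spin":0},
  {"claw":1,"offset":[0,0.006,0],"spin":0},
  {"claw":1,"offset":[0,0.003,0],"spin":0},
  {"claw":1,"offset":[0,0.001,0],"spin":0},
  {"claw":1,"offset":[0,0,0],"spin":0},
  {"claw":1,"offset":[0,0,0],"spin":0},
])

```text
t: 23.6
tcp_pos: [496.3, 169.3, 96.1]
tool_rot: [[0.19, 0.0, 0.982], [-0.982, 0.0, 0.19], [-0.0, -1.0, 0.0]]
ft_force: [-0.1, 0.3, -2.2]
width: 56.6
```

Request:
drive_tool([
  {"claw":1,"offset":[0,0.001,0],"spin":0},
  {"claw":1,"offset":[0,0,0],"spin":0},
])

```text
t: 23.8
tcp_pos: [496.2, 169.3, 95.0]
tool_rot: [[0.19, 0.0, 0.982], [-0.982, 0.0, 0.19], [-0.0, -1.0, 0.0]]
ft_force: [0.1, -0.2, -1.4]
width: 56.5
```

Request:
drive_tool([
  {"claw":1,"offset":[0,0.001,0],"spin":0},
  {"claw":1,"offset":[0,0,0],"spin":0},
])

```text
t: 24.0
tcp_pos: [496.3, 169.3, 94.3]
tool_rot: [[0.19, 0.0, 0.982], [-0.982, 0.0, 0.19], [-0.0, -1.0, 0.0]]
ft_force: [-2.0, -1.1, 7.4]
width: 56.5
```

It has made contact at 7 N. Releasing.

Request:
drive_tool([
  {"claw":0.15,"offset":[0,0,0],"spin":0},
  {"claw":0.15,"offset":[0,0,0],"spin":0},
  {"claw":0.15,"offset":[0,0,0],"spin":0},
  {"claw":0.15,"offset":[0,0,0],"spin":0},
])

```text
t: 24.4
tcp_pos: [496.2, 169.3, 93.9]
tool_rot: [[0.19, -0.0, 0.982], [-0.982, -0.0, 0.19], [-0.0, -1.0, -0.0]]
ft_force: [-0.1, -0.4, -0.4]
width: 72.6
```

Request:
drive_tool([
  {"claw":0.15,"offset":[0,-0.01,0],"spin":0},
  {"claw":0.15,"offset":[0,-0.02,0],"spin":0},
  {"claw":0.15,"offset":[0,-0.03,0],"spin":0},
  {"claw":0.15,"offset":[0,-0.04,0],"spin":0},
  {"claw":0,"offset":[0,-0.04,0],"spin":0},
  {"claw":0,"offset":[0,0,0],"spin":0},
])

```text
t: 25.0
tcp_pos: [498.2, 169.9, 239.4]
tool_rot: [[0.19, 0.008, 0.982], [-0.982, 0.002, 0.19], [-0.001, -1.0, 0.008]]
ft_force: [-0.2, -0.5, -0.9]
width: 85.3
```

```bash
python3 - <<'E'
from h import *
togo(597.5,-343.5,225); c,im=look()
cv2.imwrite('pics/w14.png',im)
for n,z in [('pepper',44),('liner_green',7)]:
  for r in silhouettes('wrist',n)[:1]:
    ys,xs=np.nonzero(r['mask']); P=back(c,np.c_[xs,ys],z)[:,:2].astype(np.float32); print(n,r['score'],P.mean(0),cv2.minAreaRect(P))
E
```

```text
t 25.0 tcp [498.2 169.9 239.4] jaw 10.9 w 85.3 F [-0.2 -0.5 -0.9]
offset mm [ 5.229e+02  1.400e+01 -2.000e-01]
pepper 0.98 [495.52246 169.69055] ((495.729248046875, 169.22906494140625), (58.22740173339844, 62.14646911621094), 10.873311042785645)
liner_green 0.62 [494.3652  178.19052] ((495.8480529785156, 169.6414031982422), (104.78922271728516, 105.1663589477539), 77.82241821289062)
```

View pics/w14.png

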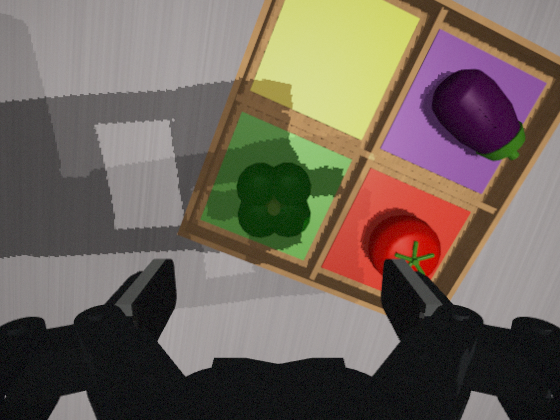

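The pepper is centred on the green liner at (273,200). Last one: the lemon.

Request:
drive_tool([
  {"claw":0,"offset":[0.03,0,0],"spin":0},
  {"claw":0,"offset":[0.042,0,0],"spin":0},
  {"claw":0,"offset":[0.042,0,0],"spin":0},
  {"claw":0,"offset":[0.042,0,0],"spin":0},
  {"claw":0,"offset":[0.042,0,0],"spin":0},
  {"claw":0,"offset":[0.042,0,0],"spin":0},
  {"claw":0,"offset":[0.042,0,0],"spin":0},
  {"claw":0,"offset":[0.042,0,0],"spin":0},
])

```text
t: 25.95
tcp_pos: [557.0, -150.5, 232.5]
tool_rot: [[0.19, -0.002, 0.982], [-0.982, 0.001, 0.19], [-0.001, -1.0, -0.002]]
ft_force: [1.2, 0.4, -0.4]
width: 85.4
```

Request:
drive_tool([
  {"claw":0,"offset":[0.042,0,0],"spin":0},
  {"claw":0,"offset":[0.042,0,0],"spin":0},
  {"claw":0,"offset":[0.042,0,0],"spin":0},
  {"claw":0,"offset":[0.042,0,0],"spin":0},
  {"claw":0,"offset":[0.031,0,0],"spin":0},
  {"claw":0,"offset":[0,0.015,0],"spin":0.09},
  {"claw":0,"offset":[0,0,0],"spin":0},
  {"claw":0,"offset":[0,0,0],"spin":0},
])

```text
t: 26.75
tcp_pos: [594.7, -343.5, 217.5]
tool_rot: [[0.103, -0.003, 0.995], [-0.995, 0.002, 0.103], [-0.002, -1.0, -0.002]]
ft_force: [0.0, 0.4, 0.4]
width: 85.3
```

```bash
python3 - <<'E'
from h import *
togo(597.5,-343.5,76); c,im=look()
for r in silhouettes('wrist','lemon'):
    ys,xs=np.nonzero(r['mask']); P=back(c,np.c_[xs,ys],26)[:,:2]; mu=P.mean(0); w,V=np.linalg.eigh(np.cov((P-mu).T))
    print(r['score'],xs.mean(),ys.mean(),mu,np.sqrt(w),np.degrees(np.arctan2(V[1,1],V[0,1])),cv2.minAreaRect(P.astype(np.float32)))
cv2.imwrite('pics/w15.png',im)
E
```

```text
t 26.75 tcp [ 594.7 -343.5  217.5] jaw 5.9 w 85.3 F [0.  0.4 0.4]
offset mm [  0.6 141.5   3.1]
0.64 423.0063993977037 132.94579333709768 [ 695.06893052 -280.43556931] [13.68080619 16.97760525] 91.00238845701851 ((695.2755126953125, -281.50665283203125), (59.12553405761719, 59.96784210205078), 43.122806549072266)
0.59 283.40296777185256 198.95942499420357 [ 597.22837441 -341.52249146] [12.72185477 17.14212638] 91.82395524366554 ((596.8350830078125, -342.47625732421875), (56.95158767700195, 58.901084899902344), 43.74188232421875)
```

View pics/w15.png

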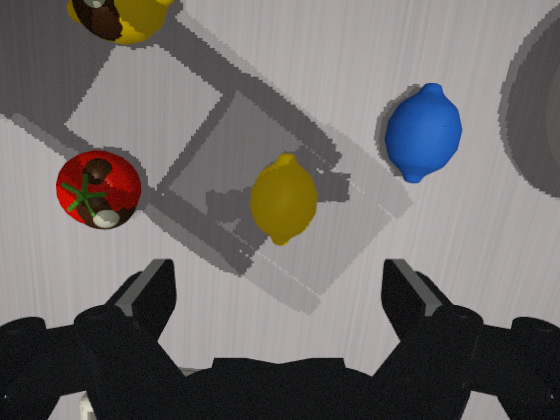

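The clean lemon is at (283,199), with its axis about 92°. I'm ignoring the blue one at (423,133) and the spoiled tomato at (98,190). Both leave room for the fingers.

Request:
drive_tool([
  {"claw":0,"offset":[-0.001,0.02,0.003],"spin":0.06},
  {"claw":0,"offset":[0,0.03,0],"spin":0},
  {"claw":0,"offset":[0,0.03,0],"spin":0},
  {"claw":0,"offset":[0,0.03,0],"spin":0},
  {"claw":0,"offset":[0,0.02,0],"spin":0},
  {"claw":0,"offset":[0,0.01,0],"spin":0},
  {"claw":0,"offset":[0,0,0],"spin":0},
  {"claw":0,"offset":[0,0,0],"spin":0},
])

```text
t: 27.65
tcp_pos: [598.9, -343.0, 80.0]
tool_rot: [[0.042, 0.001, 0.999], [-0.999, -0.001, 0.042], [0.001, -1.0, 0.001]]
ft_force: [0.0, 0.1, 0.3]
width: 85.5
```

```bash
python3 - <<'E'
from h import *
togo(597,-342,76); c,im=look()
cv2.imwrite('pics/w16.png',im)
E
```

```text
t 27.65 tcp [ 598.9 -343.    80. ] jaw 2.4 w 85.5 F [0.  0.1 0.3]
offset mm [-1.1  4.  -1.9]
```

View pics/w16.png

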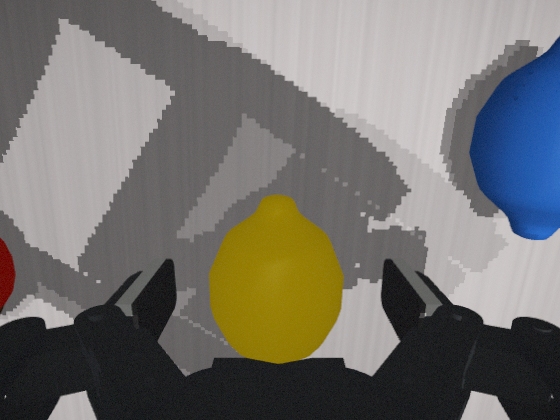

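The lemon is centred and aligned at (277,280). Lowering 3 mm more and gripping.

Request:
drive_tool([
  {"claw":0,"offset":[-0.001,0.003,-0.001],"spin":0},
  {"claw":1,"offset":[0,0,0],"spin":0},
  {"claw":1,"offset":[0,0,0],"spin":0},
  {"claw":1,"offset":[0,0,0],"spin":0},
  {"claw":1,"offset":[0,0,0],"spin":0},
  {"claw":1,"offset":[0,0,0],"spin":0},
  {"claw":1,"offset":[0,0,0],"spin":0},
  {"claw":1,"offset":[0,0,0],"spin":0},
])

```text
t: 28.5
tcp_pos: [597.4, -342.1, 76.5]
tool_rot: [[0.041, 0.0, 0.999], [-0.999, -0.0, 0.041], [0.0, -1.0, 0.0]]
ft_force: [-1.6, 0.8, 6.8]
width: 50.6
```

Request:
drive_tool([
  {"claw":1,"offset":[0,0,0],"spin":0},
  {"claw":1,"offset":[0,-0.01,0],"spin":0},
  {"claw":1,"offset":[0,-0.02,0],"spin":0},
  {"claw":1,"offset":[0,-0.03,0],"spin":0},
  {"claw":1,"offset":[0,-0.04,0],"spin":0},
  {"claw":1,"offset":[0,-0.04,0],"spin":0},
  {"claw":1,"offset":[0,0,0],"spin":0},
])

```text
t: 29.2
tcp_pos: [599.6, -343.4, 222.5]
tool_rot: [[0.041, 0.008, 0.999], [-0.999, -0.005, 0.041], [0.005, -1.0, 0.007]]
ft_force: [1.2, 0.1, -1.3]
width: 51.0
```

```bash
python3 - <<'E'
from h import *
togo(522,289,215); c,im=look()
cv2.imwrite('pics/w17.png',im)
E
```

```text
t 29.2 tcp [ 599.6 -343.4  222.5] jaw 2.4 w 51.0 F [ 1.2  0.1 -1.3]
offset mm [-635.1    3.9  -51.6]
```

View pics/w17.png

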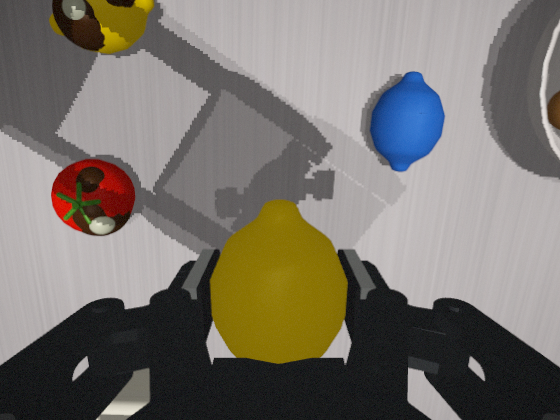

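The lemon is held (51 mm). Carrying it to the yellow liner.

Request:
drive_tool([
  {"claw":1,"offset":[-0.025,0,-0.002],"spin":0},
  {"claw":1,"offset":[-0.04,0,-0.003],"spin":0},
  {"claw":1,"offset":[-0.042,0,-0.004],"spin":0},
  {"claw":1,"offset":[-0.042,0,-0.003],"spin":0},
  {"claw":1,"offset":[-0.042,0,-0.004],"spin":0},
  {"claw":1,"offset":[-0.042,0,-0.003],"spin":0},
  {"claw":1,"offset":[-0.042,0,-0.004],"spin":0},
  {"claw":1,"offset":[-0.042,0,-0.003],"spin":0},
])

```text
t: 30.05
tcp_pos: [557.2, -24.7, 215.1]
tool_rot: [[0.041, -0.002, 0.999], [-0.999, 0.0, 0.041], [-0.0, -1.0, -0.002]]
ft_force: [1.0, 1.2, -0.2]
width: 51.0
```

Request:
drive_tool([
  {"claw":1,"offset":[-0.042,0,-0.004],"spin":0},
  {"claw":1,"offset":[-0.042,0,-0.003],"spin":0},
  {"claw":1,"offset":[-0.042,0,-0.004],"spin":0},
  {"claw":1,"offset":[-0.042,0,-0.003],"spin":0},
  {"claw":1,"offset":[-0.042,0,-0.004],"spin":0},
  {"claw":1,"offset":[-0.042,0,-0.003],"spin":0},
  {"claw":1,"offset":[-0.04,0,-0.004],"spin":0},
  {"claw":1,"offset":[-0.024,0,0],"spin":0},
])

```text
t: 30.85
tcp_pos: [519.0, 290.8, 215.0]
tool_rot: [[0.042, -0.001, 0.999], [-0.999, -0.0, 0.042], [0.0, -1.0, -0.001]]
ft_force: [0.3, 0.1, -1.2]
width: 50.8
```

Request:
drive_tool([
  {"claw":1,"offset":[0,0,0],"spin":0},
  {"claw":1,"offset":[0,0,0],"spin":0},
])

```text
t: 31.05
tcp_pos: [519.7, 288.5, 215.1]
tool_rot: [[0.042, -0.001, 0.999], [-0.999, -0.001, 0.042], [0.001, -1.0, -0.001]]
ft_force: [0.1, 0.7, -1.8]
width: 50.6
```

```bash
python3 - <<'E'
from h import *
togo(522,289,84); c,im=look()
cv2.imwrite('pics/w18.png',im)
E
```

```text
t 31.05 tcp [519.7 288.5 215.1] jaw 2.4 w 50.6 F [ 0.1  0.7 -1.8]
offset mm [ -0.5 131.    2.5]
```

View pics/w18.png

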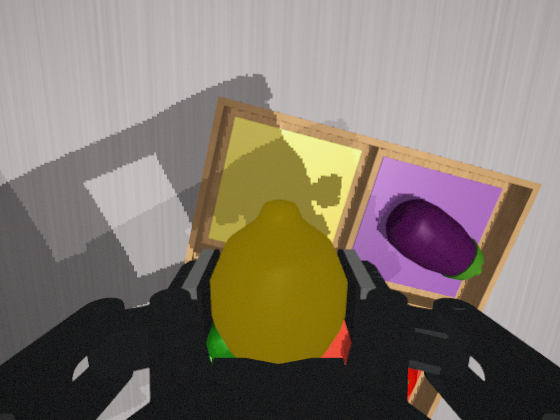

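Request:
drive_tool([
  {"claw":1,"offset":[0,0.02,0.002],"spin":0},
  {"claw":1,"offset":[0,0.03,0],"spin":0},
  {"claw":1,"offset":[0,0.03,0],"spin":0},
  {"claw":1,"offset":[0,0.025,0],"spin":0},
  {"claw":1,"offset":[0,0.014,0],"spin":0},
  {"claw":1,"offset":[0,0.006,0],"spin":0},
  {"claw":1,"offset":[0,0,0],"spin":0},
  {"claw":1,"offset":[0,0,0],"spin":0},
])

```text
t: 31.9
tcp_pos: [522.9, 288.5, 91.8]
tool_rot: [[0.041, 0.001, 0.999], [-0.999, 0.0, 0.041], [-0.0, -1.0, 0.001]]
ft_force: [1.1, -0.2, -1.1]
width: 51.1
```

Request:
drive_tool([
  {"claw":1,"offset":[0,0.002,0],"spin":0},
  {"claw":1,"offset":[0,0.001,0],"spin":0},
  {"claw":1,"offset":[0,0,0],"spin":0},
])

```text
t: 32.2
tcp_pos: [522.5, 288.6, 88.2]
tool_rot: [[0.041, 0.0, 0.999], [-0.999, 0.0, 0.041], [-0.0, -1.0, 0.0]]
ft_force: [0.0, -0.0, -1.0]
width: 51.2
```

Request:
drive_tool([
  {"claw":1,"offset":[0,0.002,0],"spin":0},
  {"claw":1,"offset":[0,0.001,0],"spin":0},
  {"claw":1,"offset":[0,0,0],"spin":0},
])

```text
t: 32.5
tcp_pos: [522.3, 288.4, 84.7]
tool_rot: [[0.041, -0.0, 0.999], [-0.999, -0.0, 0.041], [0.0, -1.0, -0.0]]
ft_force: [1.0, -0.7, -1.5]
width: 50.8
```

Request:
drive_tool([
  {"claw":1,"offset":[0,0.001,0],"spin":0},
  {"claw":1,"offset":[0,0,0],"spin":0},
])

```text
t: 32.7
tcp_pos: [522.4, 288.5, 83.8]
tool_rot: [[0.041, -0.0, 0.999], [-0.999, -0.0, 0.041], [0.0, -1.0, -0.0]]
ft_force: [-0.1, 0.3, -1.6]
width: 50.6
```

Request:
drive_tool([
  {"claw":1,"offset":[0,0.001,0],"spin":0},
  {"claw":1,"offset":[0,0,0],"spin":0},
])

```text
t: 32.9
tcp_pos: [522.4, 288.5, 83.5]
tool_rot: [[0.041, 0.0, 0.999], [-0.999, 0.0, 0.041], [-0.0, -1.0, 0.0]]
ft_force: [-3.0, -1.0, 10.0]
width: 51.2
```

It has made contact at 10 N. I'll release and back off.

Request:
drive_tool([
  {"claw":0.22,"offset":[0,0,0],"spin":0},
  {"claw":0.22,"offset":[0,0,0],"spin":0},
  {"claw":0.22,"offset":[0,0,0],"spin":0},
  {"claw":0.22,"offset":[0,0,0],"spin":0},
])

```text
t: 33.3
tcp_pos: [522.4, 288.5, 82.9]
tool_rot: [[0.041, -0.0, 0.999], [-0.999, -0.0, 0.041], [0.0, -1.0, -0.0]]
ft_force: [-0.3, -0.5, -0.5]
width: 66.7
```

Request:
drive_tool([
  {"claw":0.22,"offset":[0,-0.01,0],"spin":0},
  {"claw":0.22,"offset":[0,-0.02,0],"spin":0},
  {"claw":0.22,"offset":[0,-0.03,0],"spin":0},
  {"claw":0.22,"offset":[0,-0.04,0],"spin":0},
  {"claw":0,"offset":[0,-0.04,0],"spin":0},
  {"claw":0,"offset":[0,-0.03,0],"spin":0},
  {"claw":0,"offset":[0,0,0],"spin":0},
  {"claw":0,"offset":[0,0,0],"spin":0},
])

```text
t: 34.1
tcp_pos: [522.5, 288.5, 254.0]
tool_rot: [[0.041, 0.002, 0.999], [-0.999, 0.001, 0.041], [-0.001, -1.0, 0.002]]
ft_force: [0.6, 0.1, -1.4]
width: 85.3
```

Request:
drive_tool([
  {"claw":0,"offset":[-0.03,0,0],"spin":0},
  {"claw":0,"offset":[-0.04,0,0],"spin":0},
  {"claw":0,"offset":[-0.04,0,0],"spin":0},
  {"claw":0,"offset":[-0.04,0,0],"spin":0},
  {"claw":0,"offset":[-0.04,0,0],"spin":0},
  {"claw":0,"offset":[-0.03,0,0],"spin":0},
  {"claw":0,"offset":[0,0,0],"spin":0},
  {"claw":0,"offset":[0,0,0],"spin":0},
])

```text
t: 34.9
tcp_pos: [512.5, 508.3, 251.1]
tool_rot: [[0.042, -0.002, 0.999], [-0.999, -0.002, 0.042], [0.002, -1.0, -0.002]]
ft_force: [0.5, -1.0, -0.2]
width: 85.6
```

```bash
python3 - <<'E'
from h import *
st()
for cam in ['top','scene']:
    c=get_calibration(cam); im=snapshot(cam); cv2.imwrite(f'pics/end_{cam}.png',im)
    for n,z in dict(tomato=31,lemon=33,pepper=37,aubergine=30.5,liner_red=7,liner_yellow=7,liner_green=7,liner_purple=7).items():
        for r in silhouettes(cam,n)[:2]:
            ys,xs=np.nonzero(r['mask']); P=back(c,np.c_[xs,ys],z)[:,:2].astype(np.float32); print(cam,n,round(r['score'],2),len(xs),P.mean(0).round(1),np.round(cv2.minAreaRect(P)[0],1))
E
```

```text
t 34.9 tcp [512.5 508.3 251.1] jaw 2.4 w 85.6 F [ 0.5 -1.  -0.2]
top tomato 0.8 485 [615.9 143.8] [615.8 143.7]
top lemon 0.62 524 [522.2 288.9] [522.5 289.1]
top lemon 0.6 443 [ 694.5 -281. ] [ 695.6 -281.3]
top pepper 0.62 569 [496.9 170.4] [497.2 169.9]
top aubergine 0.72 557 [644.3 263.8] [647.6 263.4]
top liner_red 0.94 1257 [615.7 140.3] [616.6 143. ]
top liner_yellow 0.93 1308 [522.7 286.3] [523.7 289. ]
top liner_green 0.88 1306 [499.4 165.1] [497.9 168.7]
top liner_green 0.17 572 [496.3 176. ] [496.5 175.8]
top liner_purple 0.76 1272 [641.1 258.2] [642.8 262.2]
top liner_purple 0.58 557 [497.2 176.5] [497.6 176.1]
scene lemon 0.84 820 [ 694.5 -285.9] [ 694.6 -285.9]
scene lemon 0.79 417 [519.5 285.7] [520.  284.9]
scene pepper 0.93 671 [495.5 167.6] [495.  167.8]
scene aubergine 0.59 560 [640.1 263.3] [640.5 263.2]
scene liner_red 0.82 894 [620.5 135.5] [614.2 146.7]
scene liner_red 0.36 405 [508.  312.1] [507.8 311.6]
scene liner_yellow 0.57 688 [526.5 280.2] [519.4 291.6]
scene liner_yellow 0.41 885 [620.7 134.6] [613.8 146.2]
scene liner_green 0.93 681 [507.5 158. ] [495.3 171.1]
scene liner_green 0.21 948 [621.7 133.6] [615.1 145.9]
scene liner_purple 0.72 696 [642.4 250.9] [638.6 265.6]
```

View pics/end_top.png

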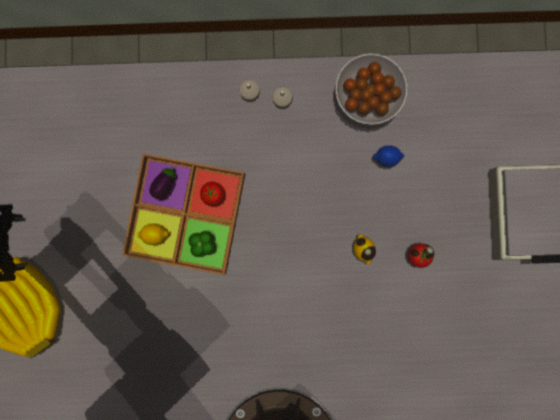

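View pics/end_scene.png

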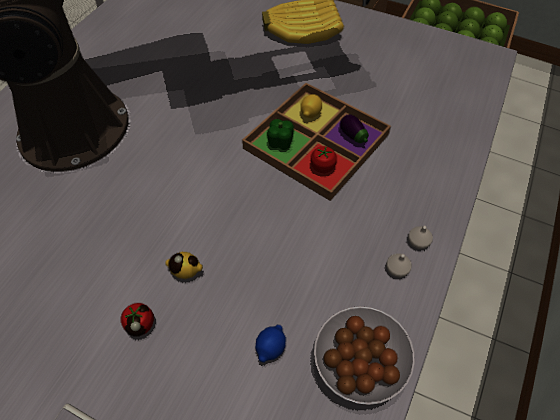

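All four pieces are upright and centred on their own liners: aubergine (163,184), tomato (213,193), lemon (153,234) and pepper (202,243). The spoiled pieces are unmoved at (364,249) and (420,255), and the gripper is clear. Handing in.

```bash
python3 -c "
from workcell import *
print(hand_in())"
```

```text
the job is handed in; nothing more can be done
None
```

I put the tomato, aubergine, pepper and lemon each on the liner of its own colour. I lowered each one to contact, opened the gripper partway and lifted clear, then handed in at about 35 s.

In the last checks:
- **Positions:** in the top view, the tomato, lemon and pepper measured within about 2 mm of their liner centres. The aubergine measured about 3 mm off in the wrist and scene views.
- **Way up and spoiled pieces:** all four pieces look the same way up as they started. The spoiled tomato and lemon are at the same pixels as before, and so is the blue look-alike.
- **Disagreements:** the scene camera read the lemon about 4–7 mm from the yellow liner, where its view is partly blocked by the tray wall. It did not detect the tomato at all in the final picture. An early top-view reading of the tomato was about 14 mm off, most likely because the gripper hid part of it, and the later views agreed with the centre.
- **Forces:** touchdown forces stayed under 24 N.

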